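# Load the table stand for a honey and lemon salad

### The arm

A 6-joint arm with a two-finger parallel gripper is mounted at the origin on a cart in front of the work surface, level with it; the furniture and walls round the work are solid. World frame = base frame: x ahead of the robot, y to its left, z up, the work surface at z = 0. Lengths are in m, angles in rad, forces in N, time in s.
With the tool pointing down it reaches from about 0.325 to 0.85 m from the base axis. Payload 4.4 kg.
Tool frame: the origin (TCP) lies between the finger pads; the fingertips stand robot.nose_length ahead of it and the grasp point (between the pads) lies 5 mm behind it (robot.nose_length is the distance from the TCP to the fingertips, in m); z points along the fingers, y is the line along which they close (so a half turn about z gives the same grasp; the last joint's range is limited). The gripper opens to 94 mm and grips with 3 to 60 N. Pads are 16 mm wide; open, the fingers measure 119 mm over their backs; the gripper's body (75 mm by 177 mm) begins 78 mm behind the grasp point.
Start: joints at [1.097, 0.207, 1.542, -0, 1.393, -0.15], TCP at [0.182, 0.545, 0.219] pointing down, gripper open.
Joint ranges: [-2.73, 2.73], [-0.86, 2.22], [0.23, 2.46], [-1.11, 4.25], [0.08, 2.63], [-2.82, 2.82]. Speed limits (rad/s): [2.79, 2.79, 3.14, 3.14, 3.14, 3.14].

### API

Orientations are given as a unit quaternion [x, y, z, w].
In Python, from plant import robot, camera, find_in, landmark_of gives the robot as it stands. The module is installed in compiled form; this text tells all that it offers.
- The arm moves only by the shell command python3 -m jog 'ROWS'. ROWS is JSON, a list of rows, each a list of 7 numbers: the opening, from 0 (shut) to 1 (fully open), then the shift along the tool's x, y, z in cm, then the turn, a rotation vector about the tool's x, y, z in degrees. In form: [[jaw, dx, dy, dz, ax, ay, az], ...]. A call has 1 to 20 rows; each row is the pose to reach, as a shift and turn from the pose commanded when the call began, along the tool's axes at that moment; what a row does not reach only later rows make up. A row lasts 1/8 s, in which the tool goes at most 62.5 mm and 10.7 degrees, less where a joint would pass 70% of its speed; a pose out of reach is approached as far as the arm can. A call with a gripper value outside its range is refused whole. The fingers move at their own pace and stop on an object; the grip force is fixed at half the most. Time passes only in rows, so rows that repeat a pose let the fingers close. It gives the time, the measured TCP pose, the force, the opening and the grip force at its end, in the units of the state.
- robot.sense(): the state, without advancing time (a new reading comes with each control period).
- camera(name): name is "side" or "top" or "wrist"; returns a dict with "img" (420x560x3 uint8, red, green, blue), "fx", "fy", "cx", "cy" (pixels), "eye" and "orientation" of the camera in the world. Camera axes: x right, y up, looking along -z (the intrinsics and any distortion apply to the point x, -y, -z); pixel columns grow to the right and rows downward; lengths in m; the calibration is good to about 2 mm. A picture is of the moment at which its call begins. There is no depth.
- robot.job_done(): hands the job in; it is judged then, once.
Trained networks look in a picture, given as the dict that the camera call returned (one of the last four; its "shot" number tells which), for a name from the list of things; names that differ only in an ending like _2 or _b are one class to them, and where a whole thing is asked for, a point or a joint stands for the part that bears it (a point fixed in the world has none). Each returns a list of dicts, best first, with "score" (0 to 1); they miss things now and then, are a little off and sometimes report something else, mostly with a low value. They report only what shows in the picture. A call takes as long as a camera call. They do not tell look-alikes from the thing itself.
- find_in(picture, target): "pixel" ([column, row] in pixels, amid what is visible of it).
- landmark_of(picture, target): "pixel" ([column, row] in pixels: a listed point, or the origin of a listed thing).
The state is a dict: "time": time; "q": joint angles; "dq": joint speeds; "tau": joint torques, N m; "eef_pos": TCP position; "eef_rot": TCP orientation; "ft_force": force on the tool from outside, world axes, zero at the start; "wrist_torque": the same for the moment, N m; "opening": finger opening in m; "grip_force": force on a finger pad.
Only numpy, scipy, OpenCV 4.12 (cv2) and the standard library are available. Lean on these libraries where they do the work, as an engineer would, in place of code of your own. Each camera call takes 0.05 s, during which the arm holds its last target. There are 200 camera calls.

### The job

Make up the table stand for a honey and lemon salad dressing: stand the salt shaker in the small wooden holder, the pepper mill in the middle-sized one and the honey jar in the large one, each upright and right down on the holder's floor, and lay the lemon in the white bowl. The spice jar and the garlic are not wanted: leave them standing where they are, and do not knock anything over.

Things in the scene. Friction and masses are not known exactly. Their poses are not given: they have to be found in the camera images.
- salt: Salt shaker: clear glass body with a grey rounded cap without screw ribs, round, 44 mm across up to 66 mm high, cap 34 mm across, 90 mm high in all, about 0.1 kg. Origin: centre of its underside, z up along it.
- mill: Pepper mill of dark turned wood, 170 mm high, by far the tallest loose thing; about 0.2 kg. 58 mm across at the foot, narrowing to 48 mm at 120 mm height (it feels a smooth cone there); above that the head bulges to 50 mm at 141 mm and rounds off to a small nut, so it is held best at 105 to 140 mm, below the dome. The head does not turn. Origin: centre of its underside, z up.
- honey: Honey jar: round glass jar with a wide flat red lid, 69 mm across both at the body (up to about 95 mm high) and at the lid (68 mm), 108 mm high, about 0.45 kg, lid closed. Origin: centre of its underside, z up along it.
- lemon: Lemon lying on its side: 70 mm long, 50 mm wide and 50 mm high, about 0.08 kg. Origin: the point under its middle that touches the worktop at the start (25 mm below its centre); its x axis is its long axis (pointed ends), level; it is 50 mm wide along its y axis, 25 mm above the worktop.
- spice: Spice jar that stays where it is: glass jar with a black screw cap and a label, 40 mm across, 105 mm high; it looks much like the salt shaker but is taller, straight-sided and labelled. Origin: centre of its underside, z up.
- garlic: Garlic bulb that stays where it is: whitish, ribbed, round, 55 mm across and 56 mm high with a pointed top. Origin: centre of its underside, z up. (Over the back of the worktop hang a microwave and wall cabinet: front 0.58 m ahead of the robot, from 0.45 m up; keep the wrist clear.)
- cup_small: The smallest of the three straight-sided wooden holders on the round stand: an open cup, inside diameter 62 mm, outside 69 mm, rim 35 mm and inside floor 5 mm above its origin. Origin: centre of its underside, 20 mm above the worktop; z up. Fixed. The three holders and the bowl sit at the corners of a 98 mm square about the stand's middle, in any order.
- cup_medium: The middle-sized of the three straight-sided wooden holders on the round stand: an open cup, inside diameter 76 mm, outside 83 mm, rim 35 mm and inside floor 5 mm above its origin. Origin: centre of its underside, 20 mm above the worktop; z up. Fixed. The stand is a fixed round wooden plate, 246 mm across, its lip 24 mm high.
- cup_large: The largest of the three straight-sided wooden holders on the round stand: an open cup, inside diameter 88 mm, outside 95 mm, rim 35 mm and inside floor 5 mm above its origin. Origin: centre of its underside, 20 mm above the worktop; z up. Fixed. In the middle of the stand is a finger knob 20 mm thick that ends 42 mm above the worktop.
- bowl: Flared white ceramic bowl on the same stand: 96 mm across at the rim (88 mm inside), tapering to about 58 mm at its flat inside floor, which is 12 mm above its origin; rim 36 mm above its origin. Origin: centre of its underside, 20 mm above the worktop; z up. Fixed.
Things that resemble listed ones, but are neither listed nor needed, are in the scene too. What is shaped like the spice but pink is not meant.

How it is judged:
By the outcome, as a careful person would: the job done as asked, in the order asked, and still so for the second after the job is handed in, with the robot touching nothing.
It also fails if it takes over 109 s, if anything falls off the work surface, if the arm or the gripper's body presses on something with over 40 N, if the wrist force passes 120 N, or if a joint passes its speed limit or range.

## Working session

There is one attempt and no reset: what is moved stays moved. The work goes in short steps, Python scripts to look and compute and a shell command to move; the robot and the scene stay as the last step left them, time stands still between calls to the robot, and variables do not carry over. Pictures are saved under pics/ and viewed, at most 14 in all, crops included, and the job is handed in when it is done.

```bash
mkdir -p pics
cat > h.py <<'E'
import numpy as np, cv2
from scipy.spatial.transform import Rotation as R
from plant import robot, camera, find_in, landmark_of
def px2w(c,p,z):
    d=np.array([(p[0]-c['cx'])/c['fx'],-(p[1]-c['cy'])/c['fy'],-1.])
    d=R.from_quat(c['orientation']).apply(d); e=np.array(c['eye'])
    return e+d*(z-e[2])/d[2]
def w2px(c,P):
    v=R.from_quat(c['orientation']).inv().apply(np.array(P)-c['eye'])
    return np.array([c['cx']+c['fx']*v[0]/-v[2], c['cy']+c['fy']*v[1]/v[2]])
def save(c,n): cv2.imwrite('pics/'+n,c['img'][:,:,::-1])
E
cat > a.py <<'E'
from h import *
s=robot.sense(); print(s['time'],s['eef_pos'],s['eef_rot'],robot.nose_length,s['opening'])
names="salt mill honey lemon spice garlic cup_small cup_medium cup_large bowl".split()
for n in ["top","side"]:
    c=camera(n); save(c,n+'0.png'); print(n,np.round(c['eye'],3),np.round(c['orientation'],3),c['fx'],c['cx'],c['cy'],[k for k in c])
    for t in names:
        for f in (landmark_of,):
            for r in f(c,t)[:4]:
                z=0.02 if t[:3] in('cup','bow') else 0
                print(t,np.round(r['pixel']),round(r['score'],2),np.round(px2w(c,r['pixel'],z),3)[:2])
E
python3 a.py
```

```text
0.0 [0.18207524 0.54459871 0.21829224] [ 1.60694825e-01  9.87003486e-01 -1.08663682e-03 -3.32618410e-04] 0.014 0.09410030840746934
top [ 0.398 -0.068  0.909] [ 0.048 -0.053 -0.704  0.706] 424.7953342487896 280.2296211114304 200.60864659784886 ['img', 'fx', 'fy', 'cx', 'cy', 'eye', 'orientation', 'shot']
salt [379. 219.] 0.74 [ 0.49  -0.287]
mill [301. 210.] 0.83 [ 0.508 -0.12 ]
honey [381. 260.] 0.79 [ 0.402 -0.288]
lemon [301. 258.] 0.56 [ 0.406 -0.119]
spice [349. 196.] 0.94 [ 0.539 -0.223]
spice [341. 237.] 0.72 [ 0.449 -0.204]
garlic [373. 144.] 0.84 [ 0.655 -0.279]
cup_small [230. 253.] 0.64 [0.416 0.031]
cup_small [379. 216.] 0.3 [ 0.494 -0.283]
cup_medium [187. 252.] 0.77 [0.417 0.119]
cup_medium [372. 147.] 0.36 [ 0.642 -0.272]
cup_large [238. 203.] 0.72 [0.52  0.014]
bowl [192. 204.] 0.83 [0.519 0.112]
bowl [232. 252.] 0.56 [0.417 0.026]
side [0.249 0.64  0.506] [-0.088  0.486  0.856 -0.156] 492.7661463937333 271.60560846233295 214.59966105248355 ['img', 'fx', 'fy', 'cx', 'cy', 'eye', 'orientation', 'shot']
salt [316. 188.] 0.69 [ 0.497 -0.297]
mill [288. 227.] 0.7 [ 0.501 -0.12 ]
honey [360. 199.] 0.6 [ 0.395 -0.28 ]
lemon [336. 239.] 0.95 [ 0.403 -0.113]
lemon [256. 256.] 0.29 [ 0.522 -0.011]
spice [331. 210.] 0.85 [ 0.44  -0.212]
garlic [250. 181.] 0.94 [ 0.643 -0.273]
garlic [287. 303.] 0.57 [0.431 0.087]
garlic [228. 291.] 0.24 [0.528 0.094]
cup_small [311. 269.] 0.67 [0.415 0.018]
cup_medium [285. 308.] 0.88 [0.423 0.12 ]
cup_large [258. 257.] 0.68 [0.508 0.016]
bowl [225. 292.] 0.75 [0.521 0.12 ]
bowl [250. 180.] 0.22 [ 0.631 -0.24 ]
```

View pics/top0.png

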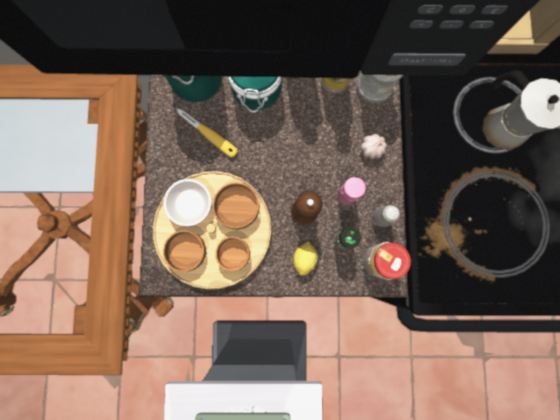

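View pics/side0.png

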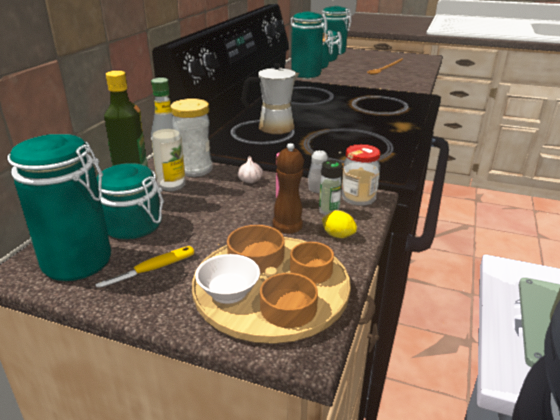

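The top picture shows the stand around (212,230), with the bowl at (190,203), the large cup at (238,205), the medium cup at (185,250) and the small cup at (233,253). The mill is at (307,207), the lemon at (305,260) and the garlic at (373,146). The right-hand jars are the honey at (390,260), grey-capped salt at (387,215), spice at (349,238) and a pink jar at (351,190).

Could be taken for salt:
- (387,215): grey rounded cap, clear body. This is my choice.
- (349,238): labelled with a dark cap, so it is the spice jar.
- (351,190): the pink decoy.
- A glass jar at the back, (375,85).

The honey is the red lid at (390,260). The yellow-lidded jar at the back is not it.

I'll go over the stand first and measure from there.

```bash
cat >> h.py <<'E'
def go(P,yaw):
    """shift (cm) and turn (deg) in tool axes to bring the TCP to P, tool down, closing axis at yaw (deg, mod 180)"""
    s=robot.sense(); r=R.from_quat(s['eef_rot']); y=r.apply([0,1,0])
    d=r.inv().apply(np.array(P)-s['eef_pos'])*100
    a=(yaw-np.degrees(np.arctan2(y[1],y[0]))+90)%180-90   # world ccw
    z=np.radians(yaw); 
    best=None
    for k in (0,180):
        Y=np.array([np.cos(z+np.radians(k)),np.sin(z+np.radians(k)),0]); Z=np.array([0,0,-1.]); X=np.cross(Y,Z)
        v=np.degrees((r.inv()*R.from_matrix(np.c_[X,Y,Z])).as_rotvec())
        if best is None or np.linalg.norm(v)<np.linalg.norm(best): best=v
    print('go',P,np.round(d,2),np.round(best,1),'q6',round(s['q'][5],2),'t',round(s['time'],2))
E
python3 - <<'E'
from h import *
c=camera("wrist"); s=robot.sense()
r=R.from_quat(s['eef_rot'])
print('cam in tool',r.inv().apply(np.array(c['eye'])-s['eef_pos']),(r.inv()*R.from_quat(c['orientation'])).as_matrix().round(2),c['fx'])
go([.46,.07,.30],90); go([.40,.07,.30],90)
# close crop from top for choice
t=camera("side"); im=t['img'][130:250,230:400,::-1]; cv2.imwrite('pics/crop.png',cv2.resize(im,None,fx=4,fy=4,interpolation=cv2.INTER_CUBIC))
E
```

```text
cam in tool [ 6.94478042e-02  3.73098433e-05 -1.66016938e-01] [[-0.    0.97  0.24]
 [ 1.    0.    0.  ]
 [ 0.    0.24 -0.97]] 333.0930793430975
go [0.46, 0.07, 0.3] [-41.4  -36.27  -8.05] [  0.    0.  -18.5] q6 -0.15 t 1.15
go [0.4, 0.07, 0.3] [-35.71 -38.18  -8.05] [  0.    0.  -18.5] q6 -0.15 t 1.15
```

View pics/crop.png

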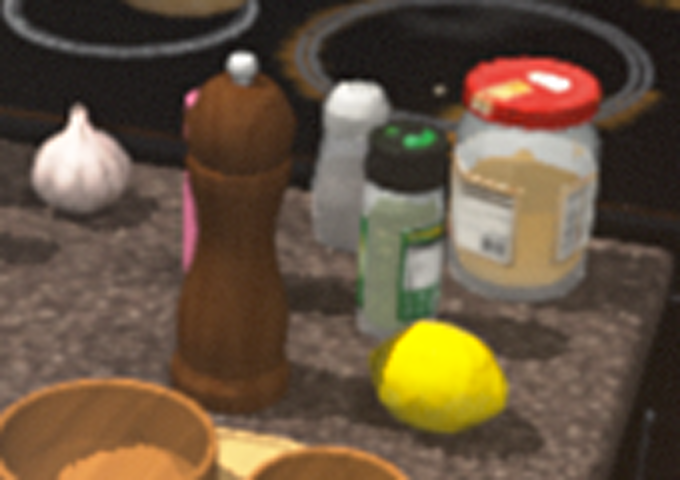

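The crop confirms the choice: the salt is the grey rounded cap on a plain glass body at crop (350,160), the labelled spice jar is in front of it at (405,230), and the honey is at (530,180).

```bash
python3 -m jog '[[1,-19.3,-18.6,-4,0,0,-9],[1,-38.6,-37.2,-8,0,0,-18.5],[1,-38.6,-37.2,-8,0,0,-18.5],[1,-38.6,-37.2,-8,0,0,-18.5],[1,-38.6,-37.2,-8,0,0,-18.5],[1,-38.6,-37.2,-8,0,0,-18.5],[1,-38.6,-37.2,-8,0,0,-18.5],[1,-38.6,-37.2,-8,0,0,-18.5],[1,-38.6,-37.2,-8,0,0,-18.5],[1,-38.6,-37.2,-8,0,0,-18.5],[1,-38.6,-37.2,-8,0,0,-18.5],[1,-38.6,-37.2,-8,0,0,-18.5]]'
python3 - <<'E'
from h import *
c=camera("wrist"); save(c,'w1.png'); s=robot.sense(); print(s['eef_pos'],s['q'].__repr__())
for t in "cup_small cup_medium cup_large bowl".split():
    for r in landmark_of(c,t)[:2]: print(t,np.round(r['pixel']),round(r['score'],2),np.round(px2w(c,r['pixel'],.02),3)[:2])
go([.46,-.29,.26],90)
E
```

```text
time: 2.7
eef_pos: [0.4298, 0.0712, 0.2992]
eef_rot: [-0.001, 1.0, 0.0, -0.0]
ft_force: [0.7, 0.2, -0.6]
opening: 0.094
grip_force: 0.0
[0.4298287  0.07120654 0.29921355] array([-3.51545412e-02, -1.54800934e-01,  1.74788511e+00,  2.13158688e-04,
        1.54901160e+00, -1.60825283e+00])
cup_small [248. 164.] 0.78 [0.409 0.025]
cup_small [314. 241.] 0.18 [0.516 0.116]
cup_large [243. 236.] 0.96 [0.509 0.016]
bowl [317. 238.] 0.71 [0.512 0.119]
go [0.46, -0.29, 0.26] [ -2.93 -36.08   3.94] [ 0.  -0.   0.1] q6 -1.61 t 2.95
```

View pics/w1.png

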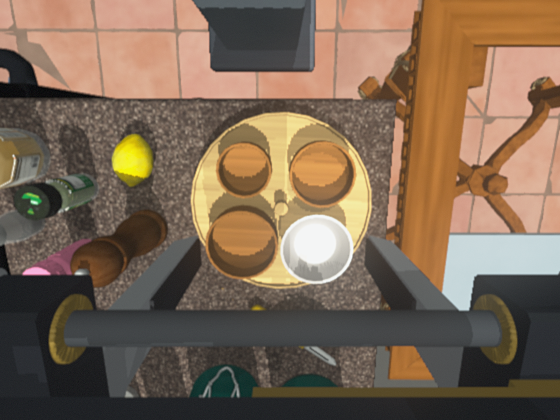

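The wrist view shows the stand disc centred near (281,200): small cup (245,167), medium (321,173), large (243,242), bowl (316,247). I'll refine this by fitting circles to the disc and the bowl rim.

Run:
```python
from h import *
c=camera("wrist"); im=c['img']; hsv=cv2.cvtColor(im,cv2.COLOR_RGB2HSV)
def fit(mask,z,n):
    k=np.ones((5,5),np.uint8); mask=cv2.morphologyEx(mask,cv2.MORPH_OPEN,k)
    cs,_=cv2.findContours(mask,cv2.RETR_EXTERNAL,cv2.CHAIN_APPROX_NONE); m=max(cs,key=cv2.contourArea)
    h=cv2.convexHull(m)[:,0,:].astype(float); h=np.array([px2w(c,p,z)[:2] for p in h])
    A=np.c_[2*h,np.ones(len(h))]; x=np.linalg.lstsq(A,(h**2).sum(1),rcond=None)[0]
    print(n,x[:2].round(4),'r',np.sqrt(x[2]+x[0]**2+x[1]**2).round(4)); return x[:2]
roi=np.zeros(im.shape[:2],np.uint8); roi[105:300,180:385]=1
wood=((hsv[:,:,0]<28)&(hsv[:,:,1]>75)&(hsv[:,:,2]>60)).astype(np.uint8)*roi
white=((hsv[:,:,1]<35)&(hsv[:,:,2]>150)).astype(np.uint8)*roi
S=fit(wood|white,.024,'stand'); B=fit(white,.056,'bowl')
# small/medium/large outlines: darker wood
dark=((hsv[:,:,0]<16)&(hsv[:,:,1]>100)&(hsv[:,:,2]>60)).astype(np.uint8)
for n,(x0,x1,y0,y1) in dict(small=(212,276,135,203),medium=(284,362,130,212),large=(200,282,204,282)).items():
    m=np.zeros_like(roi); m[y0:y1,x0:x1]=1; fit(dark*m,.055,n)
o=im[:,:,::-1].copy()
for ang in [np.radians(-3)]:
  C,s=np.cos(ang),np.sin(ang); M=np.array([[C,-s],[s,C]])
  for n,o2,r,z in [('s',(-.049,-.049),.0345,.055),('m',(-.049,.049),.0415,.055),('l',(.049,-.049),.0475,.055),('b',(.049,.049),.048,.056)]:
    p=S+M@np.array(o2); print(n,p.round(4))
    q=np.array([w2px(c,[p[0]+r*np.cos(t),p[1]+r*np.sin(t),z]) for t in np.linspace(0,6.3,60)])
    cv2.polylines(o,[np.round(q*8).astype(np.int32)],True,(0,255,0),1,cv2.LINE_AA,3)
q=np.array([w2px(c,[S[0]+.123*np.cos(t),S[1]+.123*np.sin(t),.024]) for t in np.linspace(0,6.3,60)])
cv2.polylines(o,[np.round(q*8).astype(np.int32)],True,(255,0,0),1,cv2.LINE_AA,3)
cv2.imwrite('pics/w1o.png',cv2.resize(o[95:305,175:390],None,fx=2.8,fy=2.8))
```

```text
stand [0.4667 0.0693] r 0.1259
bowl [0.5159 0.1157] r 0.0477
small [0.4    0.0236] r 0.0247
medium [0.4154 0.1198] r 0.0391
large [0.5048 0.017 ] r 0.0444
s [0.4152 0.0229]
m [0.4204 0.1208]
l [0.5131 0.0178]
b [0.5182 0.1156]
```

View pics/w1o.png

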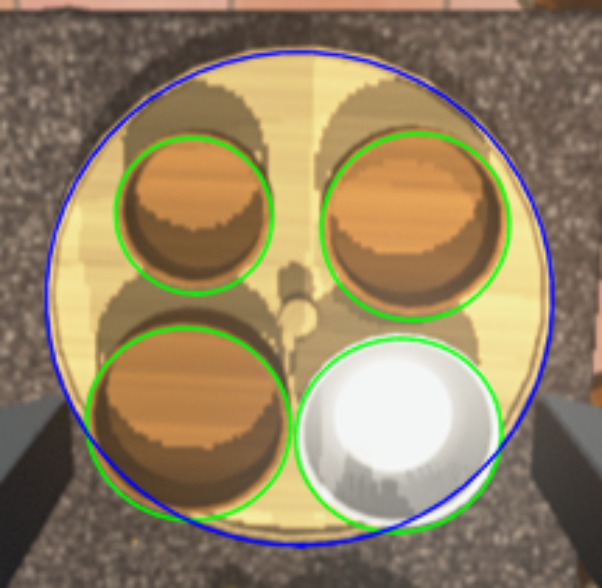

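```bash
python3 -m jog '[[1,-2,-3,0,0,0,0],[1,-2,-35,0,0,0,0],[1,-2,-35,0,0,0,0],[1,-2,-35,0,0,0,0],[1,-2,-35,0,0,0,0],[1,-2,-35,0,0,0,0],[1,-2,-35,0,0,0,0],[1,-2,-35,0,0,0,0],[1,-2,-35,0,0,0,0],[1,-2,-35,0,0,0,0],[1,-2,-35,0,0,0,0]]'
python3 - <<'E'
from h import *
c=camera("wrist"); save(c,'w2.png')
for t in "salt mill honey lemon spice garlic".split():
    for r in landmark_of(c,t)[:2]: print(t,np.round(r['pixel']),round(r['score'],2),np.round(px2w(c,r['pixel'],0),3)[:2])
E
```

```text
time: 4.38
eef_pos: [0.4508, -0.2789, 0.2997]
eef_rot: [-0.001, 1.0, -0.0, 0.0]
ft_force: [0.4, -0.0, 0.5]
opening: 0.094
grip_force: 0.0
salt [275. 207.] 0.78 [ 0.493 -0.29 ]
mill [388. 214.] 0.94 [ 0.504 -0.126]
honey [279. 134.] 0.82 [ 0.392 -0.283]
honey [334. 170.] 0.35 [ 0.44  -0.207]
lemon [396. 144.] 0.83 [ 0.404 -0.123]
spice [334. 169.] 0.89 [ 0.438 -0.207]
spice [321. 239.] 0.65 [ 0.542 -0.222]
garlic [288. 300.] 0.91 [ 0.641 -0.27 ]
```

View pics/w2.png

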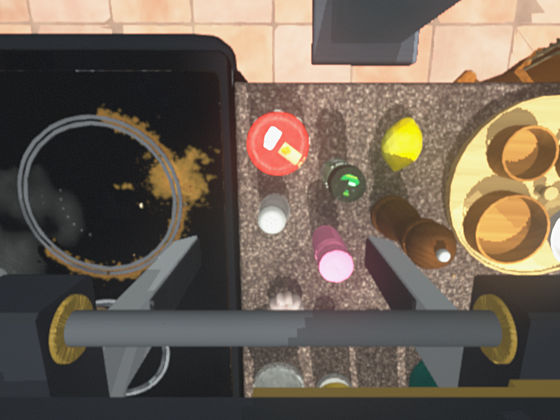

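The wrist view over the right side shows the salt's grey cap at (271,212), the red honey lid at (279,144), spice at (347,181), pink at (337,266), the mill's top at (443,255) and the lemon at (403,143). On the stand, the circles sit about 2-3 mm too far along x, so I take small (.413,.023), medium (.418,.121), large (.511,.018) and bowl (.516,.1155).

Run:
```python
from h import *
c=camera("wrist"); hsv=cv2.cvtColor(c['img'],cv2.COLOR_RGB2HSV)
def cap(n,p,z): print(n,px2w(c,p,z).round(4))
cap('salt cap',(271,212),.083); cap('spice',(347,181),.105); cap('pink',(337,266),.105); cap('mill nut',(443,256),.168)
for n,m,z in [('honey',(hsv[:,:,1]>140)&((hsv[:,:,0]<6)|(hsv[:,:,0]>172)),.105),('lemon',(hsv[:,:,0]>20)&(hsv[:,:,0]<36)&(hsv[:,:,1]>150)&(hsv[:,:,2]>90),.025)]:
    m=m.astype(np.uint8); m[:,:240]=0; m[220:]=0; m[:,440:]=0
    cs,_=cv2.findContours(m,cv2.RETR_EXTERNAL,cv2.CHAIN_APPROX_NONE); k=max(cs,key=cv2.contourArea)
    w=np.array([px2w(c,p,z)[:2] for p in cv2.convexHull(k)[:,0]]).astype(np.float32)
    print(n,cv2.minAreaRect(w*1000),cv2.minEnclosingCircle(w*1000))
go([.492,-.290,.16],90); go([.492,-.290,.051],90)
```

```text
salt cap [ 0.4791 -0.2936  0.083 ]
spice [ 0.4386 -0.2095  0.105 ]
pink [ 0.5384 -0.2166  0.105 ]
mill nut [ 0.5007 -0.127   0.168 ]
honey ((398.3966369628906, -285.408203125), (46.60978698730469, 47.18696212768555), 54.04815673828125) ((399.2552490234375, -284.042236328125), 25.085412979125977)
lemon ((402.9438171386719, -124.13563537597656), (55.03559875488281, 57.303016662597656), 38.0764274597168) ((402.832275390625, -125.45370483398438), 34.520626068115234)
go [0.492, -0.29, 0.16] [-4.15 -1.01 13.94] [ 0. -0.  0.] q6 -2.29 t 4.78
go [0.492, -0.29, 0.051] [-4.15 -1.01 24.84] [ 0. -0.  0.] q6 -2.29 t 4.78
```

```bash
python3 -m jog '[[0.7,-3.7,-1,5,0,0,0],[0.7,-3.7,-1,11,0,0,0],[0.7,-3.7,-1,13.5,0,0,0],[0.7,-3.7,-1,13.5,0,0,0]]'
python3 - <<'E'
from h import *
c=camera("wrist"); save(c,'w3.png')
for r in landmark_of(c,'salt')[:2]: print(np.round(r['pixel']),round(r['score'],2),np.round(px2w(c,r['pixel'],0),4)[:2])
for p in [(.49,-.29,0),(.48,-.29,.09),(.49,-.29,.09)]: print(p,w2px(c,p).round())
go([.487,-.29,.051],90)
E
```

```text
time: 5.28
eef_pos: [0.4858, -0.2886, 0.1615]
eef_rot: [0.0, 1.0, 0.002, -0.002]
ft_force: [0.5, -0.7, -0.1]
opening: 0.0661
grip_force: 0.0
[278. 205.] 0.59 [ 0.4921 -0.2921]
(0.49, -0.29, 0) [280. 203.]
(0.48, -0.29, 0.09) [280. 216.]
(0.49, -0.29, 0.09) [280. 229.]
go [0.487, -0.29, 0.051] [ 0.12  0.07 11.46] [-0.1  0.1 -0. ] q6 -2.26 t 5.38
```

View pics/w3.png

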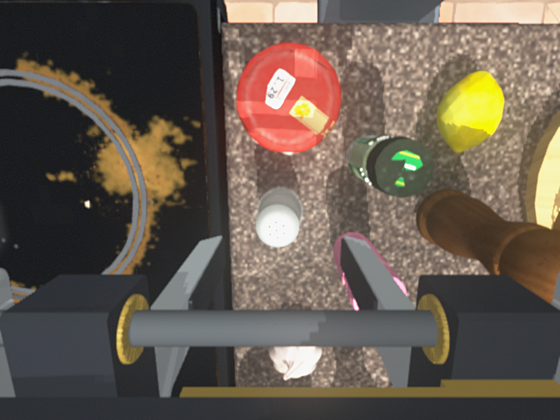

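The salt's cap is centred at (278,228), giving (.489,-.291). The fingers straddle it with pink and spice clear, so I'll go down and grip.

```bash
python3 -m jog '[[0.66,-0.3,-0.3,4,0,0,0],[0.66,-0.3,-0.3,8,0,0,0],[0.66,-0.3,-0.3,10.9,0,0,0],[0.66,-0.3,-0.3,10.9,0,0,0],[0.2,-0.3,-0.3,10.9,0,0,0],[0.2,-0.3,-0.3,10.9,0,0,0],[0.2,-0.3,-0.3,10.9,0,0,0],[0.2,-0.3,-0.3,10.9,0,0,0]]'
```

```text
time: 6.38
eef_pos: [0.4917, -0.2936, 0.0573]
eef_rot: [-0.0, 1.0, -0.001, 0.001]
ft_force: [0.0, 0.9, 5.3]
opening: 0.0371
grip_force: 29.2
```

```bash
python3 -m jog '[[0.2,0,0,0,0,0,0],[0.2,0,0,0,0,0,0]]'
python3 - <<'E'
from h import *
c=camera("wrist"); d=camera("side"); s=robot.sense(); print(s['opening'],s['eef_pos'],s['ft_force'],s['wrist_torque'])
im=np.hstack([cv2.resize(c['img'][150:300,170:370],(533,400)),cv2.resize(d['img'][120:240,260:340],(267,400))]); cv2.imwrite('pics/g1.png',im[:,:,::-1])
E
```

```text
time: 6.62
eef_pos: [0.4917, -0.2936, 0.0573]
eef_rot: [-0.0, 1.0, -0.001, 0.001]
ft_force: [0.3, 1.0, 6.3]
opening: 0.0371
grip_force: 29.2
0.037241403638223564 [ 0.49176175 -0.29364828  0.0573075 ] [0.556361   1.56536224 5.9523729 ] [0.21908211 0.04660793 0.00662933]
```

View pics/g1.png

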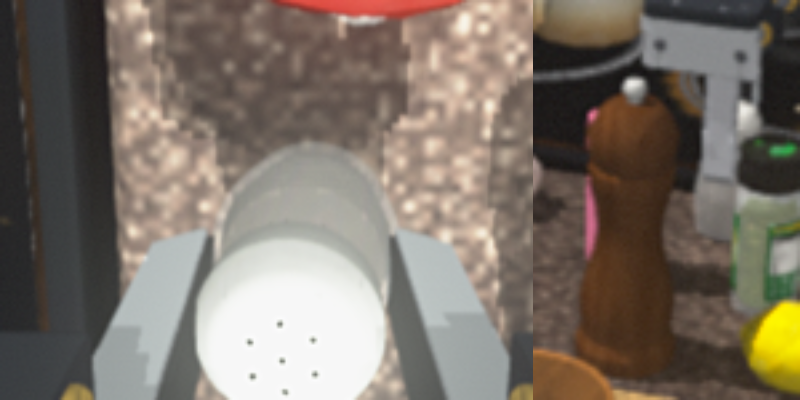

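The salt stands upright between the pads, with its cap at (290,340) in the crop. The 37 mm opening says I'm gripping the shoulder, so I'll regrip 9 mm lower.

```bash
python3 -m jog '[[0.66,0,0,0,0,0,0],[0.66,0,0,0,0,0,0],[0.66,0.1,0.1,0.6,0,0,0],[0.66,0.1,0.1,0.8,0,0,0],[0.2,0.1,0.1,0.8,0,0,0],[0.2,0.1,0.1,0.8,0,0,0],[0.2,0.1,0.1,0.8,0,0,0],[0.2,0.1,0.1,0.8,0,0,0]]'
```

```text
time: 7.72
eef_pos: [0.4895, -0.292, 0.0474]
eef_rot: [-0.0, 1.0, -0.0, 0.0]
ft_force: [-1.1, 0.5, -0.9]
opening: 0.0397
grip_force: 29.6
```

```bash
python3 -m jog '[[0.2,0,0,-4,0,0,0],[0.2,0,0,-10,0,0,0],[0.2,0,0,-16,0,0,0],[0.2,0,0,-19,0,0,0],[0.2,7.65,31.5,-19,0,0,0],[0.2,7.65,31.5,-19,0,0,0],[0.2,7.65,31.5,-19,0,0,0],[0.2,7.65,31.5,-19,0,0,0],[0.2,7.65,31.5,-19,0,0,0],[0.2,7.65,31.5,-19,0,0,0],[0.2,7.65,31.5,-19,0,0,0],[0.2,7.65,31.5,-13,0,0,0],[0.2,7.65,31.5,-8,0,0,0],[0.2,7.65,31.5,-7,0,0,0],[0.2,7.65,31.5,-7,0,0,0]]'
python3 - <<'E'
from h import *
c=camera("wrist"); d=camera("side"); s=robot.sense(); print(s['eef_pos'])
o=c['img'].copy()
for P,r,z in [((.413,.023),.0345,.055),((.413,.023),.022,.07)]:
    q=np.array([w2px(c,[P[0]+r*np.cos(t),P[1]+r*np.sin(t),z]) for t in np.linspace(0,6.3,60)])
    cv2.polylines(o,[np.round(q*8).astype(np.int32)],True,(0,255,0),1,cv2.LINE_AA,3)
im=np.hstack([cv2.resize(o[80:300,140:420],(510,400)),cv2.resize(d['img'][150:330,230:360],(289,400))]); cv2.imwrite('pics/p1.png',im[:,:,::-1])
go([.413,.023,.0725],90)
E
```

```text
time: 9.6
eef_pos: [0.4136, 0.022, 0.1178]
eef_rot: [0.001, 1.0, -0.0, -0.0]
ft_force: [-0.1, -0.7, 0.6]
opening: 0.0396
grip_force: 29.6
[0.41519911 0.02216005 0.11951061]
go [0.413, 0.023, 0.0725] [0.24 0.09 4.7 ] [-0.   0.2 -0.1] q6 -1.73 t 9.7
```

View pics/p1.png

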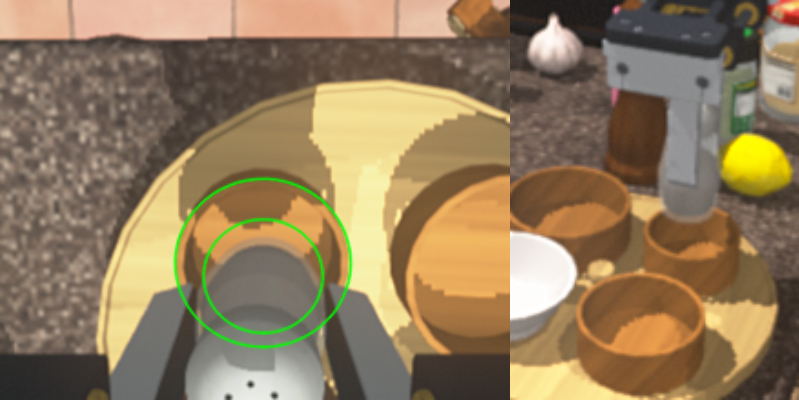

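The wrist crop shows the cup's rim about 10 px above my circle, so the cup is nearer x=.409. I'll check the salt's base and the cup in the side view numerically.

Run:
```python
from h import *
d=camera("side"); s=robot.sense(); p=s['eef_pos']; print(p.round(4))
o=d['img'].copy()
def circ(P,r,z,col):
    q=np.array([w2px(d,[P[0]+r*np.cos(t),P[1]+r*np.sin(t),z]) for t in np.linspace(0,6.3,60)])
    cv2.polylines(o,[np.round(q*8).astype(np.int32)],True,col,1,cv2.LINE_AA,3)
circ((.413,.023),.0345,.055,(0,255,0)); circ((.409,.023),.0345,.055,(255,0,0)); circ(p[:2],.022,p[2]-.0474,(0,0,255))
for P,r in [((.418,.121),.0415),((.511,.018),.0475),((.516,.1155),.048)]: circ(P,r,.055,(0,255,0))
cv2.imwrite('pics/p2.png',cv2.resize(o[190:340,180:360],(720,600),interpolation=cv2.INTER_CUBIC)[:,:,::-1])
```

```text
[0.4153 0.0223 0.1197]
```

View pics/p2.png

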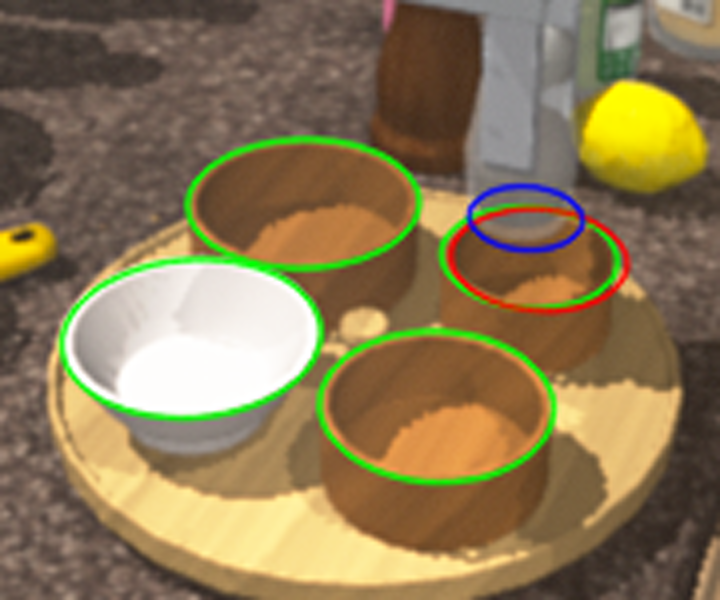

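The side overlay shows my cup circles fitting all four rims. The salt's base is over the small cup at (526,218), so I'll lower it.

```bash
python3 -m jog '[[0.2,0.1,0.1,1.5,0,0,0],[0.2,0.1,0.1,3,0,0,0],[0.2,0.1,0.1,4,0,0,0],[0.2,0.1,0.1,4.5,0,0,0],[0.2,0.1,0.1,4.5,0,0,0],[0.2,0.1,0.1,4.5,0,0,0]]'
```

```text
time: 10.5
eef_pos: [0.4122, 0.0241, 0.0724]
eef_rot: [-0.0, 1.0, 0.0, 0.0]
ft_force: [0.1, -1.4, -0.9]
opening: 0.0395
grip_force: 29.6
```

```bash
python3 -m jog '[[0.2,0,0,0.1,0,0,0],[0.2,0,0,0.2,0,0,0],[0.2,0,0,0.2,0,0,0]]'
```

```text
time: 10.88
eef_pos: [0.4133, 0.024, 0.0723]
eef_rot: [-0.0, 1.0, -0.0, 0.001]
ft_force: [-3.1, 1.2, 12.3]
opening: 0.0394
grip_force: 30.5
```

```bash
python3 -m jog '[[0.62,0,0,0,0,0,0],[0.62,0,0,0,0,0,0],[0.62,0,0,-4,0,0,0],[0.62,0,0,-10,0,0,0],[0.75,-1,-2,-16,0,0,0],[0.75,-9,-14.8,-17,0,0,0],[0.75,-9,-14.8,-17,0,0,0],[0.75,-9,-14.8,-17,0,0,0],[0.75,-9,-14.8,-17,0,0,0]]'
python3 - <<'E'
from h import *
c=camera("wrist"); d=camera("side"); s=robot.sense(); print(s['eef_pos'].round(4),s['opening'])
for r in landmark_of(c,'mill')[:2]: print(np.round(r['pixel']),round(r['score'],2),np.round(px2w(c,r['pixel'],0),4)[:2])
print('nut at .5035,-.1235 would be',w2px(c,(.5035,-.1235,.168)).round())
im=np.hstack([cv2.resize(c['img'][:,60:500],(440,420)),cv2.resize(d['img'][180:340,220:357],(360,420))]); cv2.imwrite('pics/p3.png',im[:,:,::-1])
go([.5035,-.1235,.113],90)
E
```

```text
time: 12.0
eef_pos: [0.5023, -0.1254, 0.2397]
eef_rot: [0.001, 1.0, 0.0, -0.001]
ft_force: [-0.2, 0.3, 0.1]
opening: 0.0706
grip_force: 0.0
[ 0.5012 -0.1233  0.2395] 0.07052409233549663
[281. 188.] 0.57 [ 0.5065 -0.1271]
nut at .5035,-.1235 would be [285. 225.]
go [0.5035, -0.1235, 0.113] [-0.26 -0.07 12.67] [ 0.1 -0.1  0. ] q6 -1.98 t 12.15
```

View pics/p3.png

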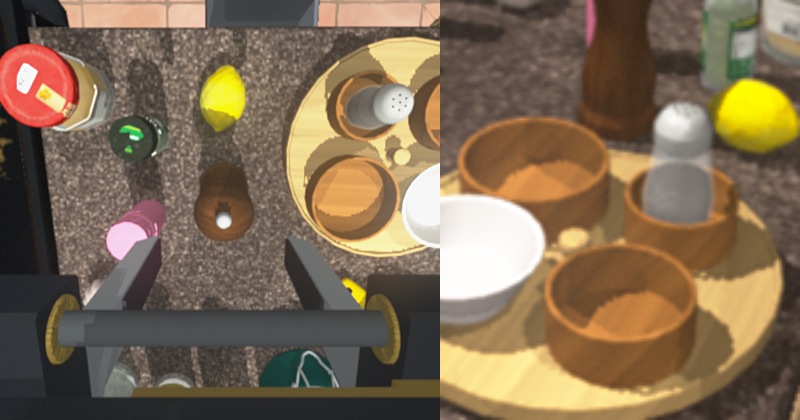

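The salt stands in the small cup (side crop at (680,170)). The mill's nut is at wrist (283,220), centred between the fingers. I'll descend and grip.

```bash
python3 -m jog '[[0.75,0,-0.1,5,0,0,0],[0.75,0,-0.1,9,0,0,0],[0.75,0,-0.1,12.6,0,0,0],[0.75,0,-0.1,12.6,0,0,0],[0.2,0,-0.1,12.6,0,0,0],[0.2,0,-0.1,12.6,0,0,0],[0.2,0,-0.1,12.6,0,0,0],[0.2,0,-0.1,12.6,0,0,0]]'
```

```text
time: 13.15
eef_pos: [0.5034, -0.1253, 0.1164]
eef_rot: [0.0, 1.0, -0.0, 0.002]
ft_force: [0.2, 0.4, 5.3]
opening: 0.0473
grip_force: 30.0
```

```bash
python3 -m jog '[[0.2,0,0,-2,0,0,0],[0.2,0,0,-6,0,0,0],[0.2,3,0,-10,0,0,0],[0.2,6,2,-13.5,0,0,0],[0.2,8.5,6,-14,0,0,0],[0.2,8.5,24.6,-14,0,0,0],[0.2,8.5,24.6,-14,0,0,0],[0.2,8.5,24.6,-14,0,0,0],[0.2,8.5,24.6,-14,0,0,0],[0.2,8.5,24.6,-14,0,0,0],[0.2,8.5,24.6,-11,0,0,0],[0.2,8.5,24.6,-7,0,0,0],[0.2,8.5,24.6,-6,0,0,0],[0.2,8.5,24.6,-6,0,0,0]]'
python3 - <<'E'
from h import *
s=robot.sense(); go([.418,.121,.1414],90)
d=camera("side"); p=s['eef_pos']; o=d['img'].copy()
def circ(P,r,z,col):
    q=np.array([w2px(d,[P[0]+r*np.cos(t),P[1]+r*np.sin(t),z]) for t in np.linspace(0,6.3,60)])
    cv2.polylines(o,[np.round(q*8).astype(np.int32)],True,col,1,cv2.LINE_AA,3)
circ((.418,.121),.0415,.055,(0,255,0)); circ(p[:2],.029,p[2]-.1164,(0,0,255))
cv2.imwrite('pics/p4.png',cv2.resize(o[200:360,200:350],(600,600))[:,:,::-1])
E
```

```text
time: 14.9
eef_pos: [0.4169, 0.1199, 0.1743]
eef_rot: [0.001, 1.0, -0.0, -0.001]
ft_force: [0.8, -0.2, -2.0]
opening: 0.0477
grip_force: 29.9
go [0.418, 0.121, 0.1414] [-0.11  0.11  3.29] [-0.  -0.1 -0.1] q6 -1.49 t 14.9
```

View pics/p4.png

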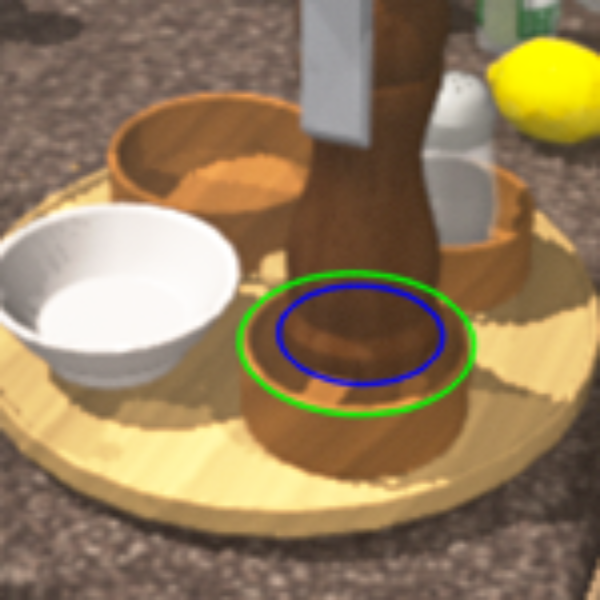

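The mill's foot, centred at (362,335), is inside the medium cup's rim. I'll lower it.

```bash
python3 -m jog '[[0.2,-0.1,0.2,1.5,0,0,0],[0.2,-0.1,0.2,2.7,0,0,0],[0.2,-0.1,0.2,3.1,0,0,0],[0.2,-0.1,0.2,3.3,0,0,0],[0.2,-0.1,0.2,3.3,0,0,0]]'
```

```text
time: 15.58
eef_pos: [0.4183, 0.1232, 0.1417]
eef_rot: [-0.0, 1.0, 0.0, 0.0]
ft_force: [-0.3, 0.4, -2.0]
opening: 0.0474
grip_force: 29.9
```

```bash
python3 -m jog '[[0.2,0,0,0.1,0,0,0],[0.2,0,0,0.2,0,0,0],[0.2,0,0,0.3,0,0,0],[0.2,0,0,0.3,0,0,0]]'
```

```text
time: 16.08
eef_pos: [0.4191, 0.1232, 0.1414]
eef_rot: [-0.0, 1.0, 0.0, 0.001]
ft_force: [-6.0, -0.3, 15.1]
opening: 0.0475
grip_force: 30.2
```

```bash
python3 -m jog '[[0.72,0,0,0,0,0,0],[0.72,0,0,0,0,0,0],[0.72,0,0,-4,0,0,0],[0.72,0,0,-9,0,0,0],[0.8,0,-1,-11,0,0,0],[1,1,-6,-11,0,0,10],[1,2.2,-12,-11,0,0,20],[1,2.2,-18,-11,0,0,30],[1,2.2,-24,-11,0,0,40],[1,2.2,-30,-11,0,0,50],[1,2.2,-36,-11,0,0,60],[1,2.2,-40.7,-11,0,0,70],[1,2.2,-40.7,-9,0,0,80],[1,2.2,-40.7,-8,0,0,90],[1,2.2,-40.7,-8,0,0,90],[1,2.2,-40.7,-8,0,0,90]]'
python3 - <<'E'
from h import *
c=camera("wrist"); s=robot.sense(); print(s['q'].round(2)); hsv=cv2.cvtColor(c['img'],cv2.COLOR_RGB2HSV)
for r in landmark_of(c,'honey')[:2]: print(np.round(r['pixel']),round(r['score'],2),np.round(px2w(c,r['pixel'],0),4)[:2])
m=((hsv[:,:,1]>140)&((hsv[:,:,0]<6)|(hsv[:,:,0]>172))).astype(np.uint8)
cs,_=cv2.findContours(m,cv2.RETR_EXTERNAL,cv2.CHAIN_APPROX_NONE); k=max(cs,key=cv2.contourArea); print(cv2.boundingRect(k))
h=np.array([px2w(c,p,.106)[:2] for p in cv2.convexHull(k)[:,0]]); print(cv2.minEnclosingCircle((h*1000).astype(np.float32)))
d=camera("side")
for t in('mill','salt'):
    for r in landmark_of(d,t)[:1]: print(t,np.round(px2w(d,r['pixel'],.025),3),r['score'])
cv2.imwrite('pics/p5.png',np.hstack([cv2.resize(c['img'],(480,360)),cv2.resize(d['img'][140:340,200:360],(288,360))])[:,:,::-1])
go([.397,-.284,.073],0)
E
```

```text
time: 18.08
eef_pos: [0.3962, -0.284, 0.2187]
eef_rot: [0.706, 0.708, -0.0, 0.0]
ft_force: [0.6, -0.4, -0.7]
opening: 0.0941
grip_force: 0.0
[-0.8   0.02  1.75 -0.    1.37 -0.8 ]
[285. 187.] 0.73 [ 0.3983 -0.2831]
(248, 171, 77, 77)
((398.7785949707031, -284.4725341796875), 34.27486801147461)
mill [0.416 0.122 0.025] 0.61
salt [0.418 0.026 0.025] 0.88
go [0.397, -0.284, 0.073] [1.00e-02 6.00e-02 1.46e+01] [0.  0.  0.1] q6 -0.8 t 18.32
```

View pics/p5.png

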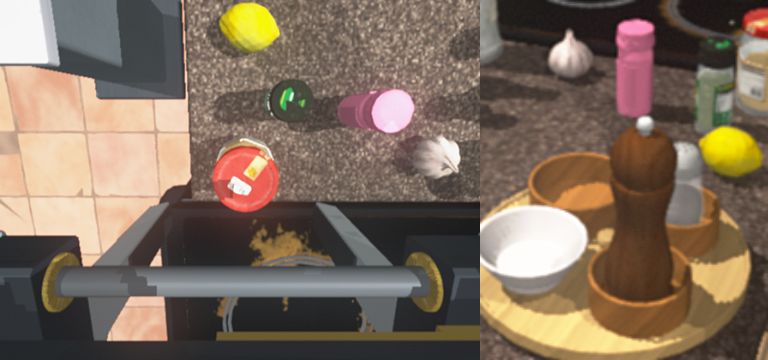

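Both the mill and salt stand upright in their cups. The honey lid, centred at (286,209) in the wrist picture, has a 34.3 mm radius as expected and lies between the fingers. I'll descend and grip.

```bash
python3 -m jog '[[1,0,0.2,5,0,0,0],[1,0,0.2,10,0,0,0],[1,0,0.2,14.5,0,0,0],[1,0,0.2,14.5,0,0,0],[0.4,0,0.2,14.5,0,0,0],[0.4,0,0.2,14.5,0,0,0],[0.4,0,0.2,14.5,0,0,0],[0.4,0,0.2,14.5,0,0,0]]'
```

```text
time: 19.32
eef_pos: [0.3993, -0.2854, 0.0758]
eef_rot: [0.707, 0.707, -0.0, 0.002]
ft_force: [-0.6, 0.1, 6.5]
opening: 0.0717
grip_force: 30.0
```

```bash
python3 -m jog '[[0.4,0,0,-2,0,0,0],[0.4,0,0,-6,0,0,0],[0.4,0,0,-11,0,0,0],[0.4,0,0,-14,0,0,0],[0.4,0,0,-14,0,0,0],[0.4,30.3,11.2,-14,0,0,0],[0.4,30.3,11.2,-14,0,0,0],[0.4,30.3,11.2,-14,0,0,0],[0.4,30.3,11.2,-14,0,0,0],[0.4,30.3,11.2,-14,0,0,0],[0.4,30.3,11.2,-14,0,0,0],[0.4,30.3,11.2,-14,0,0,0],[0.4,30.3,11.2,-10,0,0,0],[0.4,30.3,11.2,-6.5,0,0,0],[0.4,30.3,11.2,-6.5,0,0,0]]'
python3 - <<'E'
from h import *
go([.511,.018,.1005],0)
d=camera("side"); w=camera("wrist")
for c in (d,w):
  for r in landmark_of(c,'honey')[:1]: print(np.round(r['pixel']),r['score'],px2w(c,r['pixel'],.065).round(3))
  for r in landmark_of(c,'cup_large')[:1]: print(np.round(r['pixel']),r['score'],px2w(c,r['pixel'],.02).round(3))
E
```

```text
time: 21.2
eef_pos: [0.5055, 0.0178, 0.1343]
eef_rot: [0.708, 0.706, -0.003, -0.004]
ft_force: [-0.3, -0.3, -5.2]
opening: 0.0715
grip_force: 30.0
go [0.511, 0.018, 0.1005] [0.02 0.58 3.37] [-0.6 -0.  -0.1] q6 -0.13 t 21.2
[256. 257.] 0.57 [0.51  0.018 0.02 ]
[284. 219.] 0.97 [0.508 0.02  0.065]
```

```bash
python3 -m jog '[[0.4,0,0.1,0,0,0,0],[0.4,0,0.1,0,0,0,0],[0.4,0,0.1,0,0,0,0]]'
```

```text
time: 21.88
eef_pos: [0.511, 0.0192, 0.1386]
eef_rot: [0.707, 0.707, 0.0, 0.0]
ft_force: [-1.2, -0.0, -4.7]
opening: 0.0718
grip_force: 30.0
```

```bash
python3 -m jog '[[0.4,-0.1,0.1,1.5,0,0,0],[0.4,-0.1,0.1,3,0,0,0],[0.4,-0.1,0.1,3.6,0,0,0],[0.4,-0.1,0.1,3.6,0,0,0],[0.4,-0.1,0.1,3.8,0,0,0],[0.4,-0.1,0.1,3.8,0,0,0]]'
```

```text
time: 22.62
eef_pos: [0.5123, 0.0182, 0.1009]
eef_rot: [0.707, 0.707, 0.0, 0.0]
ft_force: [-2.6, 0.7, -0.0]
opening: 0.0718
grip_force: 30.0
```

```bash
python3 -m jog '[[0.4,0,0,0.2,0,0,0],[0.87,0,0,0.2,0,0,0],[0.87,0,0,0.2,0,0,0],[0.87,0,0,-4,0,0,0],[0.87,0,0,-9,0,0,-5],[0.87,-4,-3,-11,0,0,-15],[0.8,-9,-7,-11,0,0,-25],[0.8,-13.8,-11.2,-9,0,0,-35],[0.8,-13.8,-11.2,-8,0,0,-45],[0.8,-13.8,-11.2,-8,0,0,-55],[0.8,-13.8,-11.2,-8,0,0,-65],[0.8,-13.8,-11.2,-8,0,0,-75],[0.8,-13.8,-11.2,-8,0,0,-85],[0.8,-13.8,-11.2,-8,0,0,-90],[0.8,-13.8,-11.2,-8,0,0,-90],[0.8,-13.8,-11.2,-8,0,0,-90]]'
python3 - <<'E'
from h import *
c=camera("wrist"); hsv=cv2.cvtColor(c['img'],cv2.COLOR_RGB2HSV)
m=((hsv[:,:,0]>20)&(hsv[:,:,0]<36)&(hsv[:,:,1]>150)&(hsv[:,:,2]>90)).astype(np.uint8); m[280:]=0
cs,_=cv2.findContours(m,cv2.RETR_EXTERNAL,cv2.CHAIN_APPROX_NONE); k=max(cs,key=cv2.contourArea); print(cv2.boundingRect(k))
h=(np.array([px2w(c,p,.025)[:2] for p in k[:,0]])*1000).astype(np.float32); print(cv2.minAreaRect(h))
M=cv2.moments(h.reshape(-1,1,2)); print('centroid',M['m10']/M['m00'],M['m01']/M['m00'],'axis deg',np.degrees(.5*np.arctan2(2*M['mu11'],M['mu20']-M['mu02'])))
for r in landmark_of(c,'lemon')[:1]: print(r['score'],px2w(c,r['pixel'],0).round(4))
d=camera("side"); cv2.imwrite('pics/p6.png',np.hstack([cv2.resize(c['img'],(480,360)),cv2.resize(d['img'][140:340,200:360],(288,360))])[:,:,::-1])
go([.4,-.12,.03],90)
E
```

```text
time: 24.62
eef_pos: [0.4001, -0.1201, 0.1805]
eef_rot: [0.001, 1.0, -0.0, 0.0]
ft_force: [-0.7, 0.4, -0.5]
opening: 0.075
grip_force: 0.0
(252, 168, 51, 69)
((404.0267028808594, -124.91361236572266), (54.53423309326172, 59.14348220825195), 39.59067916870117)
centroid 403.68853350237583 -125.03348650553161 axis deg -11.409924185686021
0.87 [ 0.4039 -0.1235  0.    ]
go [0.4, -0.12, 0.03] [1.000e-02 0.000e+00 1.505e+01] [-0.  0. -0.] q6 -2.07 t 24.77
```

View pics/p6.png

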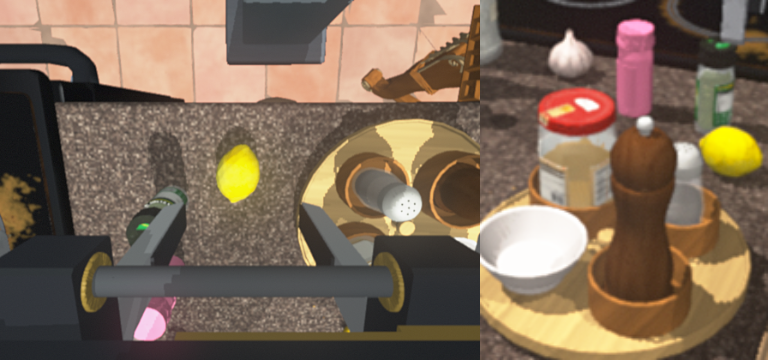

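The honey jar stands in the large cup. The lemon is at wrist (238,172), giving (.4035,-.1245) with its long axis at -11°. I'll grip it across its width.

```bash
python3 -m jog '[[0.75,-0.35,-0.45,5,0,0,8],[0.75,-0.35,-0.45,10,0,0,12],[0.75,-0.35,-0.45,14,0,0,12],[0.75,-0.35,-0.45,15,0,0,12],[0.75,-0.35,-0.45,15,0,0,12],[0.2,-0.35,-0.45,15,0,0,12],[0.2,-0.35,-0.45,15,0,0,12],[0.2,-0.35,-0.45,15,0,0,12],[0.2,-0.35,-0.45,15,0,0,12]]'
```

```text
time: 25.9
eef_pos: [0.4047, -0.1251, 0.0318]
eef_rot: [0.104, 0.995, -0.001, 0.001]
ft_force: [0.2, 0.0, 6.1]
opening: 0.0481
grip_force: 30.0
```

```bash
python3 -m jog '[[0.2,0,0,-3,0,0,0],[0.2,0,0,-8,0,0,0],[0.2,0,0,-13,0,0,10],[0.2,0,0,-17,0,0,20],[0.2,-1,4,-17,0,0,30],[0.2,-2,8,-17,0,0,40],[0.2,-3,12,-17,0,0,50],[0.2,-4,16,-17,0,0,60],[0.2,-5,20,-17,0,0,70],[0.2,-5.9,25.8,-17,0,0,80],[0.2,-5.9,25.8,-17,0,0,90],[0.2,-5.9,25.8,-17,0,0,100],[0.2,-5.9,25.8,-17,0,0,110],[0.2,-5.9,25.8,-17,0,0,120],[0.2,-5.9,25.8,-17,0,0,130],[0.2,-5.9,25.8,-17,0,0,140],[0.2,-5.9,25.8,-17,0,0,150],[0.2,-5.9,25.8,-17,0,0,160],[0.2,-5.9,25.8,-17,0,0,170],[0.2,-5.9,25.8,-17,0,0,178]]'
python3 - <<'E'
from h import *
robot.sense(); d=camera("side"); go([.516,.1155,.067],80)
for t in ('lemon','honey','bowl'):
  for r in landmark_of(d,t)[:1]: print(t,r['score'],np.round(r['pixel']),px2w(d,r['pixel'],.16 if t=='lemon' else .025).round(3))
E
```

```text
time: 28.4
eef_pos: [0.5143, 0.1157, 0.2001]
eef_rot: [0.996, -0.089, -0.0, 0.0]
ft_force: [1.0, -0.9, 0.0]
opening: 0.0478
grip_force: 30.0
go [0.516, 0.1155, 0.067] [ 0.17 -0.02 13.31] [ 0.   0.  -0.4] q6 1.81 t 28.45
lemon 0.85 [226. 209.] [0.518 0.106 0.16 ]
honey 0.7 [256. 255.] [0.511 0.019 0.025]
bowl 0.65 [227. 295.] [0.512 0.13  0.025]
```

```bash
python3 -m jog '[[0.2,0.15,0,5,0,0,0],[0.2,0.15,0,10,0,0,0],[0.2,0.15,0,12,0,0,0],[0.2,0.15,0,13.1,0,0,0],[0.2,0.15,0,13.1,0,0,0],[0.2,0.15,0,13.1,0,0,0]]'
```

```text
time: 29.35
eef_pos: [0.5176, 0.1155, 0.0708]
eef_rot: [0.996, -0.087, 0.001, -0.0]
ft_force: [0.8, -0.6, -0.0]
opening: 0.0482
grip_force: 30.0
```

```bash
python3 -m jog '[[0.2,0.1,0,0.3,0,0,0],[0.2,0.1,0,0.5,0,0,0],[0.2,0.1,0,0.5,0,0,0]]'
```

```text
time: 29.72
eef_pos: [0.5172, 0.1152, 0.0644]
eef_rot: [0.996, -0.087, -0.0, 0.0]
ft_force: [-0.7, -0.4, -0.3]
opening: 0.0483
grip_force: 30.0
```

Lemon is at the bowl's floor. I'll release with a small opening, rise, and back away.

```bash
python3 -m jog '[[0.54,0,0,-0.1,0,0,0],[0.56,0,0,-0.1,0,0,0],[0.57,0,0,-0.8,0,0,0],[0.58,0,0,-2,0,0,0],[0.6,0,0,-5,0,0,0],[0.6,0,0,-10,0,0,0],[0.6,0,0,-15,0,0,0],[0.6,0,0,-18,0,0,0],[0.6,0,10,-18,0,0,0],[0.6,0,16,-18,0,0,0],[0.6,0,16,-18,0,0,0],[0.6,0,16,-18,0,0,0]]'
python3 - <<'E'
from h import *
d=camera("side"); t=camera("top"); print(robot.sense()['eef_pos'])
for c in (d,t):
  for n,z in [('salt',.025),('mill',.025),('honey',.025),('lemon',.032),('spice',0),('garlic',0)]:
    for r in landmark_of(c,n)[:1]: print(n,round(r['score'],2),px2w(c,r['pixel'],z).round(3)[:2])
cv2.imwrite('pics/fin.png',np.hstack([cv2.resize(d['img'][130:350,160:380],(500,500)),cv2.resize(t['img'][130:300,140:285],(300,352))[:352] if 0 else cv2.resize(t['img'][120:300,140:250],(300,500))])[:,:,::-1])
E
```

```text
time: 31.22
eef_pos: [0.4894, -0.0443, 0.2456]
eef_rot: [0.996, -0.089, 0.001, 0.0]
ft_force: [0.1, -0.2, 0.7]
opening: 0.0564
grip_force: 0.0
[ 0.48972697 -0.04209797  0.24519877]
salt 0.68 [0.415 0.022]
mill 0.71 [0.416 0.124]
honey 0.72 [0.513 0.015]
spice 0.93 [ 0.543 -0.212]
salt 0.85 [0.416 0.025]
mill 0.94 [0.423 0.128]
honey 0.7 [0.514 0.023]
lemon 0.48 [0.514 0.118]
spice 0.9 [ 0.448 -0.208]
garlic 0.76 [ 0.643 -0.272]
```

The picture budget is used up, so I'll check the lemon by colour instead of viewing it.

Run:
```python
from h import *
for n in("side","top"):
    c=camera(n); hsv=cv2.cvtColor(c['img'],cv2.COLOR_RGB2HSV); e=w2px(c,(.516,.1155,.057)); print(n,'expect',e.round())
    m=((hsv[:,:,0]>20)&(hsv[:,:,0]<36)&(hsv[:,:,1]>160)&(hsv[:,:,2]>90)).astype(np.uint8)
    k,l,st,ce=cv2.connectedComponentsWithStats(m)
    for i in range(1,k):
        if st[i,4]>80 and np.hypot(*(ce[i]-e))<80: print(st[i],ce[i].round())
    for f in find_in(c,'lemon')[:1]+find_in(c,'spice')[:2]+find_in(c,'garlic')[:1]: print(f)
    for p in [(.439,-.208,.05),(.54,-.219,.05),(.642,-.272,.03)]: print(w2px(c,p).round())
```

```text
side expect [227. 272.]
[134 246  60  27 676] [164. 259.]
[207 255  40  34 992] [226. 271.]
{'pixel': [226.7, 271.6], 'score': 0.85}
{'pixel': [333.8, 188.2], 'score': 0.87}
{'pixel': [281.6, 174.9], 'score': 0.55}
{'pixel': [250.7, 171.6], 'score': 0.56}
[333. 189.]
[286. 179.]
[250. 170.]
top expect [187. 202.]
{'pixel': [351.5, 190.5], 'score': 0.65}
{'pixel': [347.0, 237.5], 'score': 0.58}
{'pixel': [376.4, 146.4], 'score': 0.64}
[347. 241.]
[351. 192.]
[373. 146.]
```

The lemon is exactly where the bowl's centre should be, and the spice, pink jar and garlic are unmoved, so I'm handing in.

```bash
python3 -c "
from plant import robot
print(robot.job_done())"
```

```text
the job is handed in; nothing more can be done
None
```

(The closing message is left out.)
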